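# Press a specimen plug home in the bench locking clamp

## Robot

A 7-joint arm with a two-finger parallel gripper is mounted at the origin on a cart in front of the work surface, level with it; the furniture and walls round the work are solid. World frame = base frame: x ahead of the robot, y to its left, z up, the work surface at z = 0. Lengths are in m, angles in rad, forces in N, time in s.
With the tool pointing down it reaches from about 0.425 to 0.8 m from the base axis. Payload 8.3 kg.
Tool frame: the origin (TCP) lies between the finger pads; the fingertips stand 11 mm ahead of it and the grasp point (between the pads) lies 8 mm behind it; z points along the fingers, y is the direction in which the jaws open and shut (so a half turn about z gives the same grasp; the last joint's range is limited). The gripper opens to 85 mm and grips with 20 to 120 N. Pads are 22 mm wide; open, the fingers measure 114 mm over their backs; the gripper's body (76 mm by 85 mm) begins 54 mm behind the grasp point. The pads swing forward as they close: fully open they stand 13 mm farther back than shut.
Start: joints at [1.138, 0.383, 0.016, 1.37, -0.006, 1.388, -0.046], TCP at [0.226, -0.583, 0.242] pointing down, gripper open.
Joint ranges: [-2.95, 2.95], [-0.25, 2.06], [-1.52, 1.56], [0.18, 2.33], [-1.44, 4.58], [0.02, 2.06], [-3.01, 3.01]. Speed limits (rad/s): [2.39, 2.39, 3.01, 3.01, 3.14, 3.14, 3.14].

## Interface

Orientations are given as a unit quaternion [x, y, z, w].
In Python, from cell import manip gives the robot as it stands. The module is installed in compiled form; this text tells all that it offers.
- The arm moves only by the tool step_arm, never from a script. Its argument "motion" is a list of rows, each an object with "gripper": the opening, from -1 (shut) to 1 (fully open), so that 0 is half open; "dp": the shift along the tool's x, y, z as a fraction of full scale, a list of three; "delta_rot": the turn, a rotation vector about the tool's x, y, z as a fraction of full scale, a list of three. In form: [{"gripper": gripper, "dp": [tx, ty, tz], "delta_rot": [rx, ry, rz]}, ...]. A call has 1 to 8 rows; each row is the pose to reach, as a shift and turn from the pose commanded when the call began, along the tool's axes at that moment; what a row does not reach only later rows make up. Full scale, the value 1, is 10 cm for a shift and 1.5 rad for a turn. A row lasts 1/10 s, in which the tool goes at most 50 mm and 8.59 degrees, less where a joint would pass 70% of its speed; a pose out of reach is approached as far as the arm can. A call with a number of a shift or a turn outside -1 to 1 is refused whole. A call with a gripper value outside its range is refused whole. The fingers move at their own pace and stop on an object; "squeeze" is the grip in N (left out, the last holds). Time passes only in rows, so rows that repeat a pose let the fingers close. It gives the time, the measured TCP pose, the force and the opening at its end, in the units of the state.
- manip.read_state(): the state, without advancing time (a new reading comes with each control period).
- manip.grab_frame(name): name is "side" or "top" or "wrist"; returns (picture, depth): 384x512x3 uint8, red, green, blue; 384x512 float32, m along the optical axis (not along the pixel's ray), 0 where there is no reading.
- manip.get_calibration(name): a dict with "mtx" (3x3 intrinsics, pixels), "xyz" and "orientation" of the camera in the world. Camera axes: x right, y up, looking along -z (the intrinsics and any distortion apply to the point x, -y, -z); pixel columns grow to the right and rows downward; lengths in m; the calibration is good to about 2 mm. A picture is of the moment at which its call begins: read the wrist's pose just before it. get_calibration takes no time and is no camera call; for the wrist camera it gives the pose at the moment of the call.
- manip.finish_job(): hands the job in, once; it reports no verdict.
Trained networks look in the newest picture that a camera, given by its name, has taken for a name from the list of things; names that differ only in an ending like _2 or _b are one class to them, and where a whole thing is asked for, a point or a joint stands for the part that bears it (a point fixed in the world has none). Each returns a list of dicts, best first, with "conf" (0 to 1); they miss things now and then, are a little off and sometimes report something else, mostly with a low value. They report only what shows in the picture. A call takes as long as a camera call.
- manip.silhouettes(camera, thing): "mask" (384x512 bool, what is visible of it) and "bbox" ([left, top, width, height] in pixels, round what is visible of it).
The state is a dict: "t": time; "joint_positions": joint angles; "joint_velocities": joint speeds; "joint_efforts": joint torques, N m; "tcp_pos": TCP position; "ee_rot": TCP orientation; "wrist_force": force on the tool from outside, world axes, zero at the start; "ft_torque": the same for the moment, N m; "gripper_width": opening from 0.0 (shut) to 1.0 (fully open).
Only numpy, scipy, OpenCV 4.12 (cv2) and the standard library are available. Lean on these libraries where they do the work, as an engineer would, in place of code of your own. Each camera call takes 0.05 s, during which the arm holds its last target. There are 200 camera calls.

## Task

Take the loose aluminium holder bar and slide it, plug end first, along the bed of the bench locking clamp, between the guides, until it comes up against the end stop's screw with a light but definite push (about 5 N, never over 12 N), then let go of it. Push the clamp's long handle down over centre so that it locks by itself and its shoe drives the plug fully home, take your hand off, then press the release lever so that the clamp springs open, and leave the bar seated in the clamp. Do not force the stop or the clamp, press the plug only with the clamp, and leave the other things alone.

Things in the scene. Friction and masses are not known exactly. Their poses are not given: they have to be found in the camera images.
- clamp: Bench locking clamp, bare steel on an aluminium plate, fixed. Origin: beside the tower, at worktop level. Its x is the way the bar slides in (away from the robot); the jaw arm reaches to -y, the black-gripped handle and release lever to +y. Tower 42 mm wide in x, 90 mm high, y = -39 to +47 mm. The open jaw arm (16 mm wide) ends at y = -87 mm, 50 to 95 mm above the worktop.
- clamp_bed (a point): Point of the flat bed straight below the jaw arm: x = 0, y = -82 mm, z = 10 mm in the clamp's frame, same axes. Bed: x = -110 to +40 mm, 80 mm wide. Two guides 18 mm high stand 38 mm apart either side of its centre line (along x) from x = -19 to +25 mm, mouths flaring wider back to x = -38 mm. The jaw's rubber shoe (x = -25 to +15 mm, 16 mm wide) comes down here.
- clamp_pivot (a point): Pivot of the handle: x = 0, y = 31 mm, z = 79 mm in the clamp's frame, same axes. The handle swings about this x axis, in the plane x = 0.
- end_stop: Rigid steel block 14 x 34 x 20 mm on the clamp's bed past the shoe, with a dark 10 mm adjusting screw through it along x, 12 mm above the bed, whose tip meets the bar and ends its slide. The tip sticks out 2 to 22 mm towards the bar, set differently each time and not measured: find it by feel. Origin: foot of the block's face on the bar's side, on the centre line, 24 mm past the jaw in x.
- stop_face (a point): Middle of the end stop block's face on the bar's side, 12 mm above the bed: the screw comes out here, along -x. Axes as the clamp's. The screw's setting is delicate: bring the bar up against it with a light but definite push of 4 to 8 N; over 12 N upsets it.
- clamp_handle (a joint): Handle angle: 0 open (sprung, handle 60 deg above level), 0.90 dead centre, 1.00 locked on a rigid inner stop (3 deg above level). The shoe meets the plug near 0.35; then up to 15 N on the grip, fading towards 0.90. Past 0.93 with a plug under the shoe it pulls itself to 1.00 and stays; short of that, or with the clamp empty, it springs open.
- handle_grip (a point): Point on the upper face of the handle's black grip (24 mm wide; 55 to 105 mm from the pivot axis): 85 mm out along the handle from the pivot axis and 8 mm above the line through it. Its y axis points along the handle away from the pivot, its z out of the upper face.
- release_lever (a joint): Angle of the release lever, a steel rocker under the handle: 0 at rest (sprung), growing as its paddle is pressed down, at most 0.30. With the clamp locked, 6 to 10 mm of paddle travel at 7 to 10 N kicks the handle back over centre and the clamp springs open; the paddle returns when let go.
- release_paddle (a point): Centre of the upper face of the release lever's paddle (30 mm in x, 34 mm in y), past the end of the closed handle: at rest at x = 0, y = 173 mm, z = 31 mm in the clamp's frame. It can go down 20 mm.
- holder: Loose aluminium bar, 110 mm long (x) by 34 mm wide (y) by 26 mm high, 0.18 to 0.35 kg, lying flat, with a round steel plug standing up out of its upper face near its +x end (plug axis at x = +38 mm). Origin: centre of the underside.
- holder_grip (a point): Point inside the bar at x = -32 mm, 20 mm above its underside: grip it here across its width, clear of the jaw when the bar is seated. Axes as the bar's.
- holder_nose (a point): Middle of the bar's +x end face, 12 mm above its underside; this face meets the stop's screw. Axes as the bar's.
- plug (a joint): Depth of the plug in the bar: 0 stands 6 mm proud, 0.005 fully home (1 mm proud). A stiff press fit: takes about 30 N to move and stays where it is left.
- weight: Bystander: brass-coloured round weight, 34 mm across, 23 mm high, loose. Origin: centre of the underside.
- small_weight: Bystander: small brass-coloured round weight, 27 mm across, 17 mm high, loose. Origin: centre of the underside.
- petri_dish: Bystander: flat round dish, 60 mm across, 12 mm high, loose. Origin: centre of the underside.
- plug_cap: The plug's round steel top, 20 mm in diameter. Origin: centre of its upper face.

How it is judged:
By the outcome, as a careful person would: the job done as asked, in the order asked, and still so for the second after the job is handed in, with the robot touching nothing.
It also fails if it takes over 72 s, if anything falls off the work surface, if the arm or the gripper's body presses on something with over 40 N, if the wrist force passes 120 N, or if a joint passes its speed limit or range.

## Working session

There is one attempt and no reset: what is moved stays moved. The work goes in short steps, Python scripts to look and compute and a tool call to move; the robot and the scene stay as the last step left them, time stands still between calls to the robot, and variables do not carry over. Pictures are saved under pics/ and viewed, about 8 in all and at most 12, crops included, and the job is handed in when it is done.

Besides the shell and the picture viewer there is one more tool, called after "Emit:" by a JSON object that holds its "name" and its "arguments", one argument or row to a line. step_arm: Moves the arm, as the interface text tells. Its arguments: {"type":"object","properties":{"motion":{"type":"array","items":{"type":"object","properties":{"gripper":{"type":"number"},"dp":{"type":"array","items":{"type":"number","minimum":-1,"maximum":1}},"delta_rot":{"type":"array","items":{"type":"number","minimum":-1,"maximum":1}}}}},"squeeze":{"type":"number"}},"required":["motion"]}

```bash
mkdir -p pics; cat > h.py <<'E'
import numpy as np, cv2
from cell import manip
from scipy.spatial.transform import Rotation as R
def cloud(name):
    pic,d=manip.grab_frame(name); c=manip.get_calibration(name)
    K=np.array(c['mtx']); v,u=np.mgrid[:384,:512]
    p=np.stack([(u-K[0,2])/K[0,0]*d,-(v-K[1,2])/K[1,1]*d,-d],-1)
    P=p@R.from_quat(c['orientation']).as_matrix().T+np.array(c['xyz'])
    P[d==0]=np.nan
    return pic,P
def save(pic,fn,s=1): cv2.imwrite(fn,cv2.resize(pic[...,::-1],None,fx=s,fy=s))
E
python3 - <<'E'
from h import *
s=manip.read_state(); print(s)
ims=[]
for n in ['top','side']:
    c=manip.get_calibration(n); print(n,c)
    pic,P=cloud(n); ims.append(pic); np.save(n+'.npy',P); save(pic,f'pics/{n}0.png',1.5)
    for t in ['clamp','holder','end_stop','plug_cap','handle_grip','release_paddle','weight','small_weight','petri_dish']:
        for r in manip.silhouettes(n,t)[:2]:
            m=r['mask']; q=P[m]; q=q[~np.isnan(q[:,0])]
            if len(q): print(n,t,round(r['conf'],2),r['bbox'],np.median(q,0).round(3),q.min(0).round(3),q.max(0).round(3))
            if t in('holder','clamp','end_stop','plug_cap'): np.save(f'{n}_{t}.npy',m) if r['conf']>.5 else 0
E
```

```text
{'t': 0.0, 'joint_positions': array([ 1.13809789,  0.38423331,  0.01637491,  1.37118753, -0.00631771,
        1.38819586, -0.04650649]), 'joint_velocities': array([ 0.00062247,  0.00043021, -0.00024696, -0.00100888, -0.00037108,
       -0.00052904,  0.00064948]), 'joint_efforts': array([-7.15138085e-04, -6.27601862e+01,  8.44675228e-01, -3.71816969e+01,
        1.68417109e-02,  1.41575339e-02,  5.08780909e-05]), 'tcp_pos': array([ 0.22575171, -0.58227438,  0.24126676]), 'ee_rot': array([ 9.82949437e-01,  1.83873405e-01, -1.91085137e-04, -9.68970671e-04]), 'wrist_force': array([-0.02278572, -0.2415381 ,  0.84062676]), 'ft_torque': array([0.04674164, 0.04573405, 0.06055064]), 'gripper_width': 0.9986511512323574}
top {'mtx': array([[424.10747982,   0.        , 254.08483144],
       [  0.        , 424.10747982, 188.1434157 ],
       [  0.        ,   0.        ,   1.        ]]), 'xyz': array([ 0.40556305, -0.01981814,  1.09799405]), 'orientation': array([-0.05529324,  0.05200863,  0.7090149 , -0.70109602])}
top clamp 0.91 [172.9, 154.4, 127.1, 59.6] [ 0.588 -0.009  0.012] [ 0.509 -0.126 -
[... 1623 characters left out ...]
 -0.003] [0.467 0.281 0.013]
side plug_cap 0.74 [195.1, 182.3, 18.8, 16.0] [0.44  0.228 0.006] [ 0.411  0.195 -0.001] [0.467 0.258 0.013]
side handle_grip 0.87 [257.3, 154.3, 8.4, 50.8] [0.596 0.065 0.125] [ 0.579  0.024 -0.003] [0.645 0.452 0.171]
side release_paddle 0.69 [244.3, 184.5, 14.6, 16.3] [0.58  0.161 0.03 ] [ 0.561  0.021 -0.004] [0.601 0.25  0.089]
side weight 0.68 [301.8, 280.4, 16.2, 14.7] [ 0.66  -0.239  0.015] [ 0.646 -0.249 -0.002] [ 0.679 -0.218  0.024]
side small_weight 0.43 [219.0, 202.4, 10.4, 10.0] [0.497 0.111 0.009] [ 0.485  0.104 -0.002] [0.51  0.13  0.017]
side petri_dish 0.53 [195.4, 181.0, 19.2, 17.7] [0.438 0.227 0.005] [ 0.411  0.195 -0.001] [0.467 0.258 0.013]
```

```bash
cat > est.py <<'E'
from h import *
def rect(pts):
    (c,wh,a)=cv2.minAreaRect((pts*1000).astype(np.float32)); return np.round(c,1),np.round(wh,1),round(a,2)
if __name__=='__main__':
  for n in ['top','side']:
    P=np.load(n+'.npy'); x,y,z=P[...,0],P[...,1],P[...,2]
    m=(z>.019)&(z<.029)&(x>.43)&(x<.58)&(y<-.24)&(y>-.34)
    print(n,'bar top',rect(P[m][:,:2]),np.median(P[m],0).round(4))
    m=(z>.029)&(z<.04)&(x>.43)&(x<.58)&(y<-.24)&(y>-.34)
    print(n,'plug',np.median(P[m],0).round(4),m.sum())
    m=(z>.006)&(z<.0135)&(x>.45)&(x<.7)&(y<-.02)&(y>-.15)
    print(n,'bed',rect(P[m][:,:2]),m.sum(),np.median(P[m],0))
    m=(z>.022)&(z<.035)&(x>.5)&(x<.7)&(y<-.02)&(y>-.15)
    print(n,'guides/stop',rect(P[m][:,:2]),m.sum())
    m=(z>.05)&(z<.2)&(x>.5)&(x<.7)&(y<.2)&(y>-.15)
    print(n,'arm/tower',rect(P[m][:,:2]),m.sum())
    m=(z>.026)&(z<.036)&(x>.5)&(x<.7)&(y<.25)&(y>.13)
    print(n,'paddle',rect(P[m][:,:2]),m.sum())
E
python3 est.py
python3 - <<'E'
import cv2,numpy as np
a=cv2.imread('pics/top0.png');b=cv2.imread('pics/side0.png')
a=a[200:380,200:600];b=b[200:520,260:500]
cv2.imwrite('pics/a.png',np.hstack([cv2.resize(a,None,fx=1.1,fy=1.1),np.zeros((198,1,3),np.uint8)]))
h=np.zeros((560,800,3),np.uint8);h[:198,:440]=cv2.resize(a,(440,198));h[:480,440:800]=cv2.resize(b,(360,480));cv2.imwrite('pics/v1.png',h)
E
```

```text
top bar top (array([ 503.3, -286.7]), array([ 35.5, 110.9]), 68.11) [ 0.4981 -0.2838  0.0256]
top plug [ 0.5326 -0.296   0.0302] 77
top bed (array([576.7, -72.4]), array([122.7, 214.9]), 81.16) 1274 [ 0.56934971 -0.07772608  0.00994049]
top guides/stop (array([614.6, -74.9]), array([80.5, 89.7]), 66.88) 216
top arm/tower (array([606.5,   7.9]), array([ 49.6, 180.8]), 9.67) 881
top paddle (array([580.9, 163.6]), array([29.3, 69.4]), 9.96) 213
side bar top (array([ 501.2, -287.9]), array([ 37.3, 109.9]), 68.16) [ 0.4986 -0.2892  0.0251]
side plug [ 0.5366 -0.3021  0.0304] 64
side bed (array([582. , -70.5]), array([149.8,  97.4]), 9.71) 973 [ 0.56416241 -0.08999906  0.00922344]
side guides/stop (array([610.2, -76.4]), array([79.3, 90.1]), 62.9) 290
side arm/tower (array([605.5,   3. ]), array([ 50.4, 177.1]), 9.38) 885
side paddle (array([577.7, 164.5]), array([28.1, 62.4]), 9.23) 82
```

View pics/v1.png

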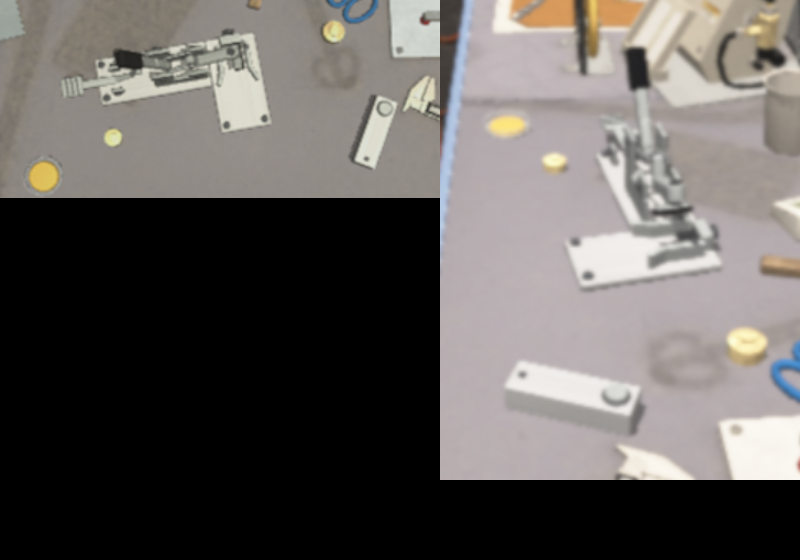

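```bash
cat >> h.py <<'E'
def tool(yaw,tilt=0):  # tool x at yaw (deg), z down; tilt about tool x
    return R.from_euler('z',yaw,degrees=True)*R.from_euler('x',180,degrees=True)*R.from_euler('x',tilt,degrees=True)
def to(xyz,yaw,tilt=0,s=None):
    s=s or manip.read_state(); q=R.from_quat(s['ee_rot'])
    d=q.inv().apply(np.array(xyz)-s['tcp_pos'])/.1
    r=(q.inv()*tool(yaw,tilt)).as_rotvec()/1.5
    print('dp',d.round(3),'rot',r.round(3),'F',s['wrist_force'].round(2),'t',round(s['t'],2),'w',round(s['gripper_width'],3))
E
python3 -c "
from h import *
to([.4725,-.2754,.15],-21.9)"
```

```text
dp [ 3.41  -1.974  0.923] rot [-0.    -0.     0.501] F [-0.2  -0.01 -0.45] t 1.0 w 1.003
```

Emit:
{"name": "step_arm", "arguments": {
  "motion": [
    {"gripper":0.3,"dp":[0.4,-0.23,0],"delta_rot":[0,0,0]},
    {"gripper":0.3,"dp":[0.8,-0.46,0],"delta_rot":[0,0,0]},
    {"gripper":0.3,"dp":[1,-0.58,0],"delta_rot":[0,0,0]}
  ],
  "squeeze": 40
}}

```text
t: 1.3
tcp_pos: [0.3016, -0.4892, 0.2425]
ee_rot: [0.983, 0.186, 0.001, -0.0]
wrist_force: [0.5, 0.2, 0.0]
gripper_width: 0.646
```

Emit:
{"name": "step_arm", "arguments": {
  "motion": [
    {"gripper":0.3,"dp":[0.4,-0.23,0],"delta_rot":[0,0,0]},
    {"gripper":0.3,"dp":[0.8,-0.46,0],"delta_rot":[0,0,0]},
    {"gripper":0.3,"dp":[1,-0.58,0],"delta_rot":[0,0,0]}
  ]
}}

```text
t: 1.6
tcp_pos: [0.3737, -0.3983, 0.2427]
ee_rot: [0.982, 0.186, 0.001, -0.0]
wrist_force: [0.3, 0.8, 0.2]
gripper_width: 0.65
```

Emit:
{"name": "step_arm", "arguments": {
  "motion": [
    {"gripper":0.3,"dp":[0.4,-0.23,0],"delta_rot":[0,0,0.1]},
    {"gripper":0.3,"dp":[0.8,-0.46,0.1],"delta_rot":[0,0,0.2]},
    {"gripper":0.3,"dp":[1,-0.58,0.2],"delta_rot":[0,0,0.3]},
    {"gripper":0.3,"dp":[1,-0.58,0.3],"delta_rot":[0,0,0.4]},
    {"gripper":0.3,"dp":[1,-0.58,0.4],"delta_rot":[0,0,0.5]},
    {"gripper":0.3,"dp":[1,-0.58,0.4],"delta_rot":[0,0,0.5]}
  ]
}}

```text
t: 2.2
tcp_pos: [0.4422, -0.3114, 0.201]
ee_rot: [0.982, -0.19, -0.001, -0.0]
wrist_force: [-0.0, -1.1, 0.4]
gripper_width: 0.652
```

```bash
python3 - <<'E'
from h import *
to([.4725,-.2754,.15],-21.9)
c=manip.get_calibration('wrist'); s=manip.read_state()
print('cam in tool',R.from_quat(s['ee_rot']).inv().apply(c['xyz']-s['tcp_pos']).round(3))
from est import rect
pic,P=cloud('wrist'); save(pic,'pics/w1.png')
z=P[...,2];x=P[...,0];y=P[...,1]
m=(z>.021)&(z<.0285)&(x>.42)&(x<.58)&(y<-.23)&(y>-.34)
print('top',rect(P[m][:,:2]),m.sum(),np.median(z[m]))
m=(z>.029)&(z<.036)&(x>.5)&(x<.58)&(y<-.25)&(y>-.34)
print('plug',rect(P[m][:,:2]),m.sum())
E
```

```text
dp [ 0.148 -0.447  0.51 ] rot [-0.     0.002 -0.   ] F [-0.01 -1.08  0.41] t 2.2 w 0.652
cam in tool [ 0.067  0.001 -0.133]
top (array([ 501.6, -285.7]), array([ 34.3, 109.4]), 68.15) 2784 0.027772797881436717
plug (array([ 524.4, -294.9]), array([32.2, 56.2]), 68.36) 659
```

View pics/w1.png

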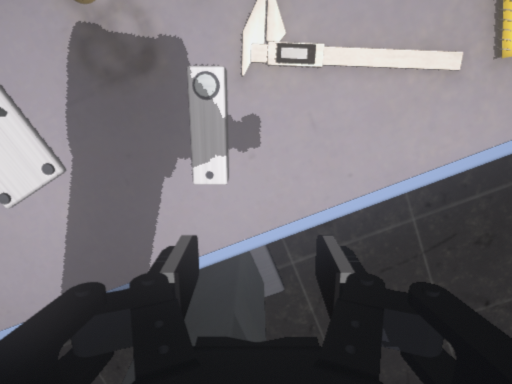

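Emit:
{"name": "step_arm", "arguments": {
  "motion": [
    {"gripper":0.3,"dp":[0.14,-0.46,0.4],"delta_rot":[0,0,0]},
    {"gripper":0.3,"dp":[0.14,-0.46,0.8],"delta_rot":[0,0,0]},
    {"gripper":0.3,"dp":[0.14,-0.46,1],"delta_rot":[0,0,0]},
    {"gripper":0.3,"dp":[0.14,-0.46,1],"delta_rot":[0,0,0]}
  ]
}}

```text
t: 2.65
tcp_pos: [0.4711, -0.2734, 0.0997]
ee_rot: [0.982, -0.187, -0.003, -0.001]
wrist_force: [-0.1, -0.4, 0.7]
gripper_width: 0.651
```

```bash
python3 - <<'E'
from h import *
to([.4723,-.2743,.014],-21.85)
print(manip.read_state()['tcp_pos'])
E
```

```text
dp [0.019 0.005 0.856] rot [-0.001  0.004  0.003] F [-0.1  -0.37  0.71] t 2.65 w 0.651
[ 0.47114037 -0.27343635  0.099651  ]
```

Emit:
{"name": "step_arm", "arguments": {
  "motion": [
    {"gripper":0.3,"dp":[0.02,0,0.3],"delta_rot":[0,0,0]},
    {"gripper":0.3,"dp":[0.02,0,0.6],"delta_rot":[0,0,0]},
    {"gripper":0.3,"dp":[0.02,0,0.75],"delta_rot":[0,0,0]},
    {"gripper":0.3,"dp":[0.02,0,0.85],"delta_rot":[0,0,0]},
    {"gripper":0.3,"dp":[0.02,0,0.85],"delta_rot":[0,0,0]}
  ]
}}

```text
t: 3.15
tcp_pos: [0.4747, -0.276, 0.0177]
ee_rot: [0.982, -0.189, 0.0, 0.0]
wrist_force: [0.2, 0.6, -0.3]
gripper_width: 0.653
```

Emit:
{"name": "step_arm", "arguments": {
  "motion": [
    {"gripper":-0.5,"dp":[0,0,0],"delta_rot":[0,0,0]},
    {"gripper":-0.5,"dp":[0,0,0],"delta_rot":[0,0,0]},
    {"gripper":-0.5,"dp":[0,0,0],"delta_rot":[0,0,0]},
    {"gripper":-0.5,"dp":[0,0,0],"delta_rot":[0,0,0]},
    {"gripper":-0.5,"dp":[0,0,0],"delta_rot":[0,0,0]}
  ]
}}

```text
t: 3.65
tcp_pos: [0.4759, -0.276, 0.0192]
ee_rot: [0.982, -0.189, 0.002, 0.001]
wrist_force: [-1.6, 1.0, 6.7]
gripper_width: 0.387
```

Emit:
{"name": "step_arm", "arguments": {
  "motion": [
    {"gripper":-0.5,"dp":[0,0,-0.1],"delta_rot":[0,0,0]},
    {"gripper":-0.5,"dp":[0,0,-0.3],"delta_rot":[0,0,0]},
    {"gripper":-0.5,"dp":[0,0,-0.6],"delta_rot":[0,0,0]},
    {"gripper":-0.5,"dp":[0,0,-0.9],"delta_rot":[0,0,0]},
    {"gripper":-0.5,"dp":[0,0,-0.9],"delta_rot":[0,0,0]},
    {"gripper":-0.5,"dp":[0,0,-0.9],"delta_rot":[0,0,0]}
  ]
}}

```text
t: 4.25
tcp_pos: [0.4749, -0.2754, 0.1083]
ee_rot: [0.982, -0.189, 0.001, 0.0]
wrist_force: [0.6, 0.6, -3.9]
gripper_width: 0.39
```

```bash
python3 - <<'E'
from h import *
s=manip.read_state();print(s['tcp_pos'],s['wrist_force'],s['gripper_width'])
pic,P=cloud('side'); save(pic[200:340,150:330],'pics/s1.png',3)
pic,P=cloud('wrist'); np.save('w2.npy',P);save(pic,'pics/w2.png')
h=np.zeros((384,1000,3),np.uint8)
for n in ['top','side']:
    P=np.load(n+'.npy'); 
# refine clamp pose: fit bed outline using both initial clouds
E
```

```text
[ 0.4749394  -0.27538605  0.10834243] [ 0.58773152  0.61083401 -3.85589233] 0.3901665177665701
```

View pics/s1.png

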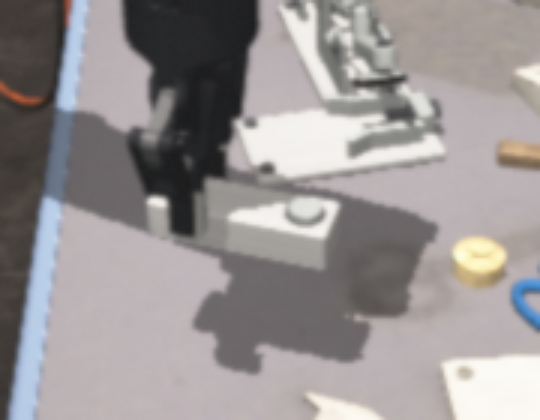

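```bash
python3 - <<'E'
from h import *
to([.431,-.105,.13],9.6)
E
```

```text
dp [-1.029 -1.418 -0.233] rot [-0.001  0.001 -0.365] F [ 0.18 -0.12 -2.73] t 4.35 w 0.387
```

Emit:
{"name": "step_arm", "arguments": {
  "motion": [
    {"gripper":-0.5,"dp":[-0.25,-0.35,-0.2],"delta_rot":[0,0,-0.09]},
    {"gripper":-0.5,"dp":[-0.5,-0.7,-0.23],"delta_rot":[0,0,-0.18]},
    {"gripper":-0.5,"dp":[-0.75,-1,-0.23],"delta_rot":[0,0,-0.27]},
    {"gripper":-0.5,"dp":[-1,-1,-0.23],"delta_rot":[0,0,-0.365]},
    {"gripper":-0.5,"dp":[-1,-1,-0.23],"delta_rot":[0,0,-0.365]},
    {"gripper":-0.5,"dp":[-1,-1,-0.23],"delta_rot":[0,0,-0.365]}
  ]
}}

```text
t: 4.95
tcp_pos: [0.4182, -0.1454, 0.1297]
ee_rot: [0.997, 0.083, -0.001, -0.0]
wrist_force: [1.1, -0.7, -1.8]
gripper_width: 0.385
```

Emit:
{"name": "step_arm", "arguments": {
  "motion": [
    {"gripper":-0.5,"dp":[0.2,-0.3,0],"delta_rot":[0,0,0]},
    {"gripper":-0.5,"dp":[0.2,-0.37,0],"delta_rot":[0,0,0]},
    {"gripper":-0.5,"dp":[0.2,-0.37,0],"delta_rot":[0,0,0]},
    {"gripper":-0.5,"dp":[0.2,-0.37,0],"delta_rot":[0,0,0]}
  ]
}}

```text
t: 5.35
tcp_pos: [0.4325, -0.1064, 0.1299]
ee_rot: [0.997, 0.083, -0.0, -0.0]
wrist_force: [-0.7, -0.2, -1.6]
gripper_width: 0.389
```

```bash
python3 - <<'E'
from h import *
to([.431,-.105,.13],9.6)
pic,P=cloud('wrist'); np.save('w3.npy',P);save(pic,'pics/w3.png',1.5)
E
```

```text
dp [-0.012 -0.017 -0.001] rot [-0.     0.    -0.001] F [-0.69 -0.15 -1.59] t 5.35 w 0.389
```

View pics/w3.png

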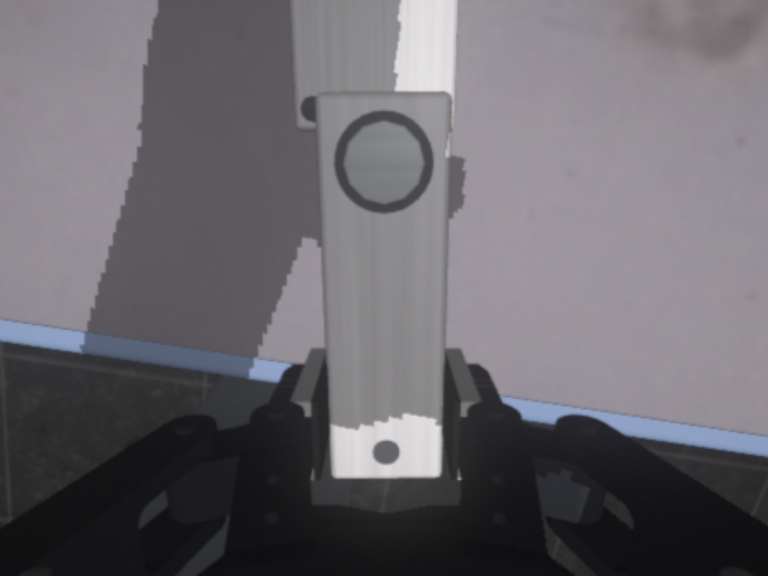

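```bash
python3 - <<'E'
from h import *
to([.553,-.168,.28],9.6)
E
```

```text
dp [ 1.089  0.803 -1.501] rot [-0.     0.    -0.002] F [ 0.08 -0.62 -2.62] t 5.4 w 0.387
```

Emit:
{"name": "step_arm", "arguments": {
  "motion": [
    {"gripper":-0.5,"dp":[0,0.2,-0.4],"delta_rot":[0,0,0]},
    {"gripper":-0.5,"dp":[0.2,0.4,-0.8],"delta_rot":[0,0,0]},
    {"gripper":-0.5,"dp":[0.5,0.8,-1],"delta_rot":[0,0,0]},
    {"gripper":-0.5,"dp":[0.8,0.8,-1],"delta_rot":[0,0,0]},
    {"gripper":-0.5,"dp":[1,0.8,-1],"delta_rot":[0,0,0]},
    {"gripper":-0.5,"dp":[1,0.8,-1],"delta_rot":[0,0,0]}
  ]
}}

```text
t: 6.0
tcp_pos: [0.5461, -0.168, 0.2294]
ee_rot: [0.997, 0.083, -0.0, -0.001]
wrist_force: [-0.2, -0.6, -2.4]
gripper_width: 0.388
```

Emit:
{"name": "step_arm", "arguments": {
  "motion": [
    {"gripper":-0.5,"dp":[0.1,0,-0.4],"delta_rot":[0,0,0]},
    {"gripper":-0.5,"dp":[0.1,0,-0.5],"delta_rot":[0,0,0]},
    {"gripper":-0.5,"dp":[0.1,0,-0.5],"delta_rot":[0,0,0]},
    {"gripper":-0.5,"dp":[0.1,0,-0.5],"delta_rot":[0,0,0]}
  ]
}}

```text
t: 6.4
tcp_pos: [0.5535, -0.1668, 0.2796]
ee_rot: [0.997, 0.083, -0.0, 0.0]
wrist_force: [-0.4, 0.3, -2.7]
gripper_width: 0.388
```

```bash
python3 - <<'E'
from h import *
to([.553,-.168,.28],9.6)
pic,P=cloud('wrist'); np.save('w4.npy',P);save(pic,'pics/w4.png',1.5)
E
```

```text
dp [-0.007  0.011 -0.004] rot [ 0.     0.    -0.001] F [-0.43  0.26 -2.75] t 6.4 w 0.388
```

View pics/w4.png

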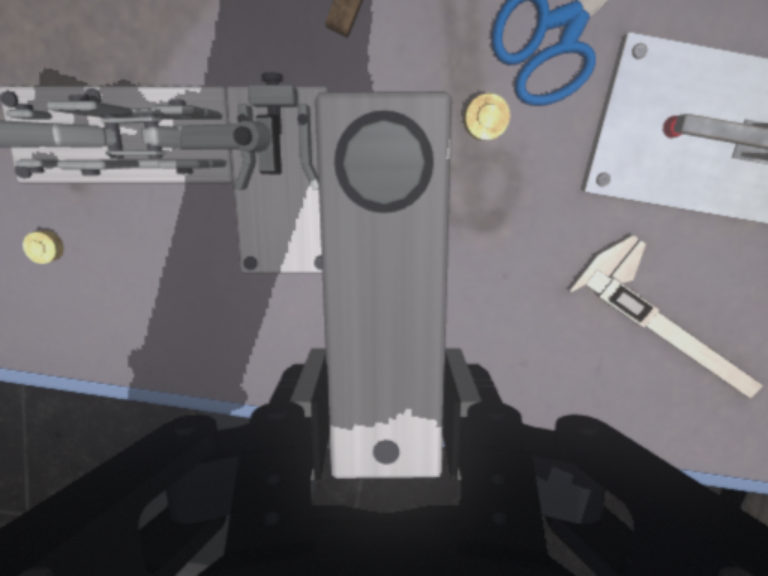

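```bash
python3 - <<'E'
from h import *
from est import rect
P=np.load('w4.npy'); o=np.array([.6043,.0076,0]); L=R.from_euler('z',-9.6,degrees=True).apply((P-o).reshape(-1,3)).reshape(P.shape)*1000
x,y,z=L[...,0],L[...,1],L[...,2]
pc=lambda a:np.percentile(a,[0,2,50,98,100]).round(1)
m=(x>-125)&(x<-50)&(y>-150)&(y<-45)&(z>5)&(z<18); print('bed back',pc(x[m]),pc(y[m]),np.median(z[m]))
# +y edge of the bed for rows of x ; back edge per y
for xs in range(-105,-45,10):
    k=m&(abs(x-xs)<4); print(xs,'ymax',y[k].max().round(1),end='; ')
for ys in range(-115,-45,10):
    k=m&(abs(y-ys)<4); print(ys,'xmin',x[k].min().round(1) if k.any() else None,end='; ')
print()
for xs in range(-40,30,6):
    k=(abs(x-xs)<3)&(z>22)&(z<38)&(y<-40)&(y>-130); v=np.sort(y[k]); print(xs,v[[0,-1]].round(1) if len(v) else'', [ (a.min().round(1),a.max().round(1)) for a in np.split(v,np.where(np.diff(v)>5)[0]+1) if len(a)])
k=(z>25)&(z<38)&(x>22)&(x<50)&(y<-60)&(y>-110);print('stop',pc(x[k]),pc(y[k]),k.sum(),np.median(z[k]))
k=(z>50)&(x>-12)&(x<12)&(y<-40)&(y>-100);print('arm',pc(x[k]),pc(y[k]),pc(z[k]))
k=(z>5)&(z<20)&(x>-40)&(x<40)&(y>-40)&(y<120)
for ys in range(-20,120,20):
    kk=k&(abs(y-ys)<5); print(ys,'xmin',x[kk].min().round(1) if kk.any() else None,x[kk].max().round(1) if kk.any() else None,end='; ')
E
```

```text
bed back [-108.7 -107.8  -78.2  -50.9  -50.6] [-108.1 -106.9  -76.5  -46.2  -45. ] 10.667038357853043
-105 ymax -45.0; -95 ymax -45.1; -85 ymax -45.4; -75 ymax -45.0; -65 ymax -45.3; -55 ymax -45.1; -115 xmin None; -105 xmin -108.7; -95 xmin -108.5; -85 xmin -108.2; -75 xmin -108.4; -65 xmin -108.3; -55 xmin -108.2; 
-40 [-108.2  -49. ] [(np.float64(-108.2), np.float64(-107.2)), (np.float64(-49.7), np.float64(-49.0))]
-34 [-109.7  -45.3] [(np.float64(-109.7), np.float64(-103.9)), (np.float64(-52.8), np.float64(-45.3))]
-28 [-109.4  -47.9] [(np.float64(-109.4), np.float64(-101.8)), (np.float64(-54.9), np.float64(-47.9))]
-22 [-106.3  -49. ] [(np.float64(-106.3), np.float64(-98.4)), (np.float64(-58.1), np.float64(-49.0))]
-16 [-103.8  -52.3] [(np.float64(-103.8), np.float64(-97.5)), (np.float64(-59.2), np.float64(-52.3))]
-10 [-103.9  -52.8] [(np.float64(-103.9), np.float64(-97.6)), (np.float64(-59.0), np.float64(-52.8))]
-4 [-104.   -96.8] [(np.float64(-104.0), np.float64(-96.8))]
2 [-103.9  -82.1] [(np.float64(-103.9), np.float64(-97.1)), (np.float64(-82.5), np.float64(-82.1))]
8 [-104.   -82.1] [(np.float64(-104.0), np.float64(-97.4)), (np.float64(-83.0), np.float64(-82.1))]
14 [-104.3  -52.2] [(np.float64(-104.3), np.float64(-97.4)), (np.float64(-82.7), np.float64(-81.9)), (np.float64(-59.3), np.float64(-52.2))]
20 [-103.9  -52.2] [(np.float64(-103.9), np.float64(-96.7)), (np.float64(-82.7), np.float64(-73.6)), (np.float64(-59.0), np.float64(-52.2))]
26 [-104.1  -52.3] [(np.float64(-104.1), np.float64(-52.3))]
stop [22.  22.4 32.  45.6 46.7] [-104.1  -99.5  -79.1  -62.3  -60.5] 554 30.151040647035888
arm [-11.5 -10.5  -0.1  10.3  12. ] [-89.1 -88.4 -73.5 -41.4 -40. ] [58.4 61.4 76.4 89.  90.7]
-20 xmin -32.6 39.3; 0 xmin -32.6 39.2; 20 xmin -32.6 39.3; 40 xmin -32.6 39.3; 60 xmin -32.6 39.4; 80 xmin -32.5 39.4; 100 xmin -32.5 39.3;
```

```bash
python3 - <<'E'
from h import *
T=np.array([.5537,-.1669,.2796])
f=lambda P,o:R.from_euler('z',-9.6,degrees=True).apply((P-o).reshape(-1,3)).reshape(P.shape)*1000
B=f(np.load('w4.npy'),T); x,y,z=B[...,0],B[...,1],B[...,2]
m=(abs(z-8)<6)&(abs(y)<25)&(x>-5)&(x<95); print('bar rel TCP z',np.median(z[m]),'x',x[m].min(),x[m].max())
for xs in range(10,85,15):
    k=m&(abs(x-xs)<4); print(xs,y[k].min().round(1),y[k].max().round(1),np.median(z[k]).round(1))
k=(z>11)&(z<18)&(abs(y)<25)&(x>40)&(x<95); print('plug',x[k].mean(),y[k].mean(),np.median(z[k]),k.sum())
o=np.array([.6043,.0076,0])
for n in ['top','side']:
    L=f(np.load(n+'.npy'),o); x,y,z=L[...,0],L[...,1],L[...,2]
    for xs in range(-30,30,8):
        k=(abs(x-xs)<4)&(z>22)&(z<34)&(y<-40)&(y>-130); v=np.sort(y[k]); print(n,xs,[(a.min().round(1),a.max().round(1)) for a in np.split(v,np.where(np.diff(v)>5)[0]+1) if len(a)])
    m=(x>-130)&(x<-50)&(y>-150)&(y<-25)&(z>5)&(z<15); print(n,'bed',np.percentile(x[m],[1,99]),np.percentile(y[m],[1,99]))
E
```

```text
bar rel TCP z 7.1532536888315175 x -4.996502517721797 81.99339520781086
10 -24.5 23.7 7.2
25 -16.4 17.8 7.1
40 -16.3 17.8 7.0
55 -16.1 17.9 7.1
70 -16.1 18.1 9.8
plug 65.02865191465611 0.8719940021611398 11.90738765866467 2071
top -30 [(np.float64(-112.1), np.float64(-104.8)), (np.float64(-52.5), np.float64(-46.5))]
top -22 [(np.float64(-108.5), np.float64(-101.0)), (np.float64(-57.1), np.float64(-50.5))]
top -14 [(np.float64(-105.2), np.float64(-99.4)), (np.float64(-60.5), np.float64(-54.5))]
top -6 [(np.float64(-104.2), np.float64(-98.5)), (np.float64(-59.7), np.float64(-53.6))]
top 2 [(np.float64(-105.1), np.float64(-99.5)), (np.float64(-60.3), np.float64(-55.2))]
top 10 [(np.float64(-104.5), np.float64(-98.6))]
top 18 [(np.float64(-105.4), np.float64(-99.5)), (np.float64(-58.9), np.float64(-54.0))]
top 26 [(np.float64(-104.4), np.float64(-54.2))]
top bed [-106.88022072  -50.58842038] [-118.91902128  -40.27345556]
side -30 [(np.float64(-112.6), np.float64(-104.9)), (np.float64(-57.2), np.float64(-48.0))]
side -22 [(np.float64(-108.3), np.float64(-102.2)), (np.float64(-60.5), np.float64(-53.4))]
side -14 [(np.float64(-107.4), np.float64(-99.2)), (np.float64(-61.5), np.float64(-57.5))]
side -6 [(np.float64(-106.7), np.float64(-101.1)), (np.float64(-63.4), np.float64(-54.1))]
side 2 [(np.float64(-106.3), np.float64(-97.8)), (np.float64(-84.1), np.float64(-81.2)), (np.float64(-63.3), np.float64(-53.3))]
side 10 [(np.float64(-108.3), np.float64(-98.4)), (np.float64(-85.2), np.float64(-77.2)), (np.float64(-62.0), np.float64(-53.3))]
side 18 [(np.float64(-107.9), np.float64(-98.6)), (np.float64(-84.9), np.float64(-78.8)), (np.float64(-62.5), np.float64(-55.7))]
side 26 [(np.float64(-106.0), np.float64(-58.5))]
side bed [-109.2094489   -50.54745229] [-120.43578352  -42.08323875]
```

```bash
cat >> h.py <<'E'
O=np.array([.6038,.0103,0]); Rc=R.from_euler('z',9.6,degrees=True)
def loc(l): return O+Rc.apply(np.array(l)/1000)
def st():
    s=manip.read_state(); print('local',(Rc.inv().apply(s['tcp_pos']-O)*1000).round(2),'Flocal',Rc.inv().apply(s['wrist_force']).round(2))
E
python3 - <<'E'
from h import *
st();to(loc([-150,-82,60]),9.6)
E
```

```text
local [ -79.32 -166.01  279.06] Flocal [-0.37  0.53 -2.6 ]
dp [-0.704 -0.838  2.192] rot [-0.     0.001 -0.001] F [-0.45  0.46 -2.6 ] t 6.45 w 0.383
```

Emit:
{"name": "step_arm", "arguments": {
  "motion": [
    {"gripper":-0.5,"dp":[-0.4,0,0.2],"delta_rot":[0,0,0]},
    {"gripper":-0.5,"dp":[-0.7,-0.3,0.4],"delta_rot":[0,0,0]},
    {"gripper":-0.5,"dp":[-0.7,-0.6,0.7],"delta_rot":[0,0,0]},
    {"gripper":-0.5,"dp":[-0.7,-0.84,1],"delta_rot":[0,0,0]},
    {"gripper":-0.5,"dp":[-0.7,-0.84,1],"delta_rot":[0,0,0]},
    {"gripper":-0.5,"dp":[-0.7,-0.84,1],"delta_rot":[0,0,0]}
  ]
}}

```text
t: 7.05
tcp_pos: [0.47, -0.0947, 0.1791]
ee_rot: [0.996, 0.084, -0.001, -0.0]
wrist_force: [1.4, 0.2, -1.7]
gripper_width: 0.385
```

Emit:
{"name": "step_arm", "arguments": {
  "motion": [
    {"gripper":-0.5,"dp":[0,0,0.4],"delta_rot":[0,0,0]},
    {"gripper":-0.5,"dp":[0,0,0.8],"delta_rot":[0,0,0]},
    {"gripper":-0.5,"dp":[0,0,1],"delta_rot":[0,0,0]},
    {"gripper":-0.5,"dp":[0,0,1],"delta_rot":[0,0,0]},
    {"gripper":-0.5,"dp":[0,0,1],"delta_rot":[0,0,0]}
  ]
}}

```text
t: 7.55
tcp_pos: [0.4719, -0.0958, 0.0812]
ee_rot: [0.997, 0.083, 0.0, 0.0]
wrist_force: [0.1, 0.6, -1.1]
gripper_width: 0.385
```

```bash
python3 - <<'E'
from h import *
st();to(loc([-135,-82,32]),9.6)
E
```

```text
local [-147.71  -82.64   81.23] Flocal [ 0.15  0.59 -1.06]
dp [ 0.127 -0.007  0.492] rot [ 0.    -0.    -0.001] F [ 0.05  0.6  -1.06] t 7.55 w 0.385
```

Emit:
{"name": "step_arm", "arguments": {
  "motion": [
    {"gripper":-0.5,"dp":[0.13,-0.01,0.2],"delta_rot":[0,0,0]},
    {"gripper":-0.5,"dp":[0.13,-0.01,0.4],"delta_rot":[0,0,0]},
    {"gripper":-0.5,"dp":[0.13,-0.01,0.49],"delta_rot":[0,0,0]},
    {"gripper":-0.5,"dp":[0.13,-0.01,0.49],"delta_rot":[0,0,0]},
    {"gripper":-0.5,"dp":[0.13,-0.01,0.51],"delta_rot":[0,0,0]},
    {"gripper":-0.5,"dp":[0.13,-0.01,0.51],"delta_rot":[0,0,0]}
  ]
}}

```text
t: 8.15
tcp_pos: [0.4846, -0.092, 0.0304]
ee_rot: [0.997, 0.083, 0.001, 0.0]
wrist_force: [0.9, -0.5, -2.3]
gripper_width: 0.384
```

```bash
python3 - <<'E'
from h import *
st();to(loc([-135,-82,30]),9.6)
pic,P=cloud('wrist'); save(pic,'pics/w5.png',1.5)
st()
E
```

```text
local [-134.56  -81.04   30.41] Flocal [ 0.82 -0.65 -2.26]
dp [-0.004  0.01   0.004] rot [ 0.001 -0.001 -0.   ] F [ 0.91 -0.5  -2.26] t 8.15 w 0.384
local [-134.58  -80.93   30.36] Flocal [ 0.01  0.02 -2.82]
```

View pics/w5.png

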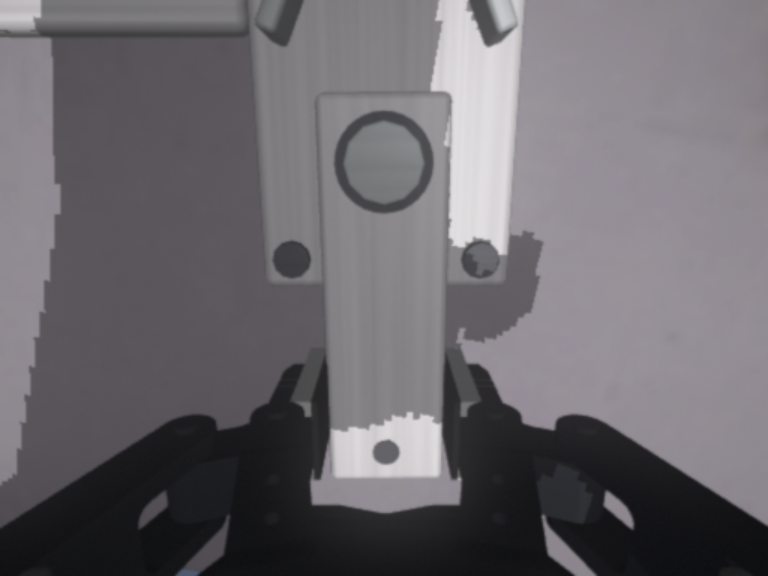

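Emit:
{"name": "step_arm", "arguments": {
  "motion": [
    {"gripper":-0.5,"dp":[0.05,0.005,0.012],"delta_rot":[0,0,0]},
    {"gripper":-0.5,"dp":[0.1,0.005,0.012],"delta_rot":[0,0,0]},
    {"gripper":-0.5,"dp":[0.15,0.005,0.012],"delta_rot":[0,0,0]},
    {"gripper":-0.5,"dp":[0.2,0.005,0.012],"delta_rot":[0,0,0]},
    {"gripper":-0.5,"dp":[0.25,0.005,0.012],"delta_rot":[0,0,0]},
    {"gripper":-0.5,"dp":[0.3,0.005,0.012],"delta_rot":[0,0,0]},
    {"gripper":-0.5,"dp":[0.3,0.005,0.012],"delta_rot":[0,0,0]}
  ]
}}

```text
t: 8.9
tcp_pos: [0.515, -0.0874, 0.0292]
ee_rot: [0.997, 0.084, 0.001, 0.0]
wrist_force: [-0.1, -1.0, 5.7]
gripper_width: 0.386
```

```bash
python3 -c "
from h import *
st()"
```

```text
local [-103.88  -81.54   29.21] Flocal [-0.22 -0.99  5.65]
```

Emit:
{"name": "step_arm", "arguments": {
  "motion": [
    {"gripper":-0.5,"dp":[0.03,0,-0.008],"delta_rot":[0,0,0]},
    {"gripper":-0.5,"dp":[0.07,0,-0.008],"delta_rot":[0,0,0]},
    {"gripper":-0.5,"dp":[0.11,0,-0.008],"delta_rot":[0,0,0]},
    {"gripper":-0.5,"dp":[0.15,0,-0.008],"delta_rot":[0,0,0]},
    {"gripper":-0.5,"dp":[0.18,0,-0.008],"delta_rot":[0,0,0]},
    {"gripper":-0.5,"dp":[0.18,0,-0.008],"delta_rot":[0,0,0]}
  ]
}}

```text
t: 9.5
tcp_pos: [0.5319, -0.0842, 0.0292]
ee_rot: [0.996, 0.084, 0.0, 0.0]
wrist_force: [-1.2, -0.7, 3.5]
gripper_width: 0.384
```

```bash
python3 -c "
from h import *
st()"
```

```text
local [-86.66 -81.19  29.2 ] Flocal [-1.27 -0.48  3.48]
```

Emit:
{"name": "step_arm", "arguments": {
  "motion": [
    {"gripper":-0.5,"dp":[0.01,0,-0.004],"delta_rot":[0,0,0]},
    {"gripper":-0.5,"dp":[0.02,0,-0.004],"delta_rot":[0,0,0]},
    {"gripper":-0.5,"dp":[0.03,0,-0.004],"delta_rot":[0,0,0]}
  ]
}}

```text
t: 9.8
tcp_pos: [0.5341, -0.0837, 0.0292]
ee_rot: [0.997, 0.084, -0.0, -0.0]
wrist_force: [-2.0, -0.8, 1.8]
gripper_width: 0.39
```

Emit:
{"name": "step_arm", "arguments": {
  "motion": [
    {"gripper":-0.5,"dp":[0.01,0,0],"delta_rot":[0,0,0]},
    {"gripper":-0.5,"dp":[0.02,0,0],"delta_rot":[0,0,0]}
  ]
}}

```text
t: 10.0
tcp_pos: [0.5363, -0.0833, 0.0293]
ee_rot: [0.997, 0.084, -0.0, -0.0]
wrist_force: [-2.0, -0.1, 1.6]
gripper_width: 0.388
```

Moving with it (x 0.5341→0.5363 for 2 mm), no contact yet.

Emit:
{"name": "step_arm", "arguments": {
  "motion": [
    {"gripper":-0.5,"dp":[0.01,0,0],"delta_rot":[0,0,0]},
    {"gripper":-0.5,"dp":[0.02,0,0],"delta_rot":[0,0,0]}
  ]
}}

```text
t: 10.2
tcp_pos: [0.5383, -0.0829, 0.0292]
ee_rot: [0.996, 0.084, 0.0, -0.0]
wrist_force: [-1.7, 0.6, 0.6]
gripper_width: 0.388
```

Emit:
{"name": "step_arm", "arguments": {
  "motion": [
    {"gripper":-0.5,"dp":[0.01,0,0],"delta_rot":[0,0,0]},
    {"gripper":-0.5,"dp":[0.015,0,0],"delta_rot":[0,0,0]}
  ]
}}

```text
t: 10.4
tcp_pos: [0.5399, -0.0827, 0.0293]
ee_rot: [0.996, 0.084, 0.0, -0.0]
wrist_force: [-1.1, -0.7, -0.6]
gripper_width: 0.39
```

Emit:
{"name": "step_arm", "arguments": {
  "motion": [
    {"gripper":-0.5,"dp":[0.01,0,0],"delta_rot":[0,0,0]},
    {"gripper":-0.5,"dp":[0.015,0,0],"delta_rot":[0,0,0]}
  ]
}}

```text
t: 10.6
tcp_pos: [0.5405, -0.0826, 0.0292]
ee_rot: [0.997, 0.084, -0.001, -0.0]
wrist_force: [-6.4, -0.4, 4.2]
gripper_width: 0.391
```

Emit:
{"name": "step_arm", "arguments": {
  "motion": [
    {"gripper":-0.5,"dp":[0.01,0,0],"delta_rot":[0,0,0]},
    {"gripper":-0.5,"dp":[0.015,0,0],"delta_rot":[0,0,0]}
  ]
}}

```text
t: 10.8
tcp_pos: [0.5406, -0.0826, 0.0292]
ee_rot: [0.997, 0.083, -0.002, 0.0]
wrist_force: [-12.8, -0.1, 11.5]
gripper_width: 0.388
```

Emit:
{"name": "step_arm", "arguments": {
  "motion": [
    {"gripper":-0.5,"dp":[-0.015,0,-0.005],"delta_rot":[0,0,0]},
    {"gripper":-0.5,"dp":[-0.015,0,-0.005],"delta_rot":[0,0,0]}
  ]
}}

```text
t: 11.0
tcp_pos: [0.5405, -0.0826, 0.0295]
ee_rot: [0.997, 0.084, -0.001, -0.0]
wrist_force: [-3.6, -1.5, -1.1]
gripper_width: 0.387
```

```bash
python3 -c "
from h import *
st()
for i in range(3): manip.grab_frame('top'); st()"
```

```text
local [-77.9  -81.05  29.5 ] Flocal [-3.75 -0.85 -1.1 ]
local [-77.88 -81.04  29.46] Flocal [-3.97 -0.14 -1.14]
local [-77.89 -81.05  29.43] Flocal [-4.24  0.04 -0.39]
local [-77.86 -81.05  29.43] Flocal [-5.1  -0.1   0.17]
```

Emit:
{"name": "step_arm", "arguments": {
  "motion": [
    {"gripper":0.1,"dp":[0,0,0],"delta_rot":[0,0,0]},
    {"gripper":0.1,"dp":[0,0,0],"delta_rot":[0,0,0]},
    {"gripper":0.1,"dp":[0,0,0],"delta_rot":[0,0,0]},
    {"gripper":0.1,"dp":[0,0,0],"delta_rot":[0,0,0]}
  ]
}}

```text
t: 11.55
tcp_pos: [0.5417, -0.0825, 0.0301]
ee_rot: [0.996, 0.084, 0.001, 0.0]
wrist_force: [-0.1, 0.5, 0.2]
gripper_width: 0.549
```

Emit:
{"name": "step_arm", "arguments": {
  "motion": [
    {"gripper":0.1,"dp":[0,0,-0.1],"delta_rot":[0,0,0]},
    {"gripper":0.1,"dp":[0,0,-0.4],"delta_rot":[0,0,0]},
    {"gripper":0.1,"dp":[0,0,-0.8],"delta_rot":[0,0,0]},
    {"gripper":0.1,"dp":[0,0,-1],"delta_rot":[0,0,0]},
    {"gripper":0.1,"dp":[0,0,-1],"delta_rot":[0,0,0]}
  ]
}}

```text
t: 12.05
tcp_pos: [0.5437, -0.0827, 0.1344]
ee_rot: [0.996, 0.084, 0.004, 0.001]
wrist_force: [0.0, 0.1, 0.4]
gripper_width: 0.546
```

Emit:
{"name": "step_arm", "arguments": {
  "motion": [
    {"gripper":-1,"dp":[0,0,-0.5],"delta_rot":[0,0,0]},
    {"gripper":-1,"dp":[0,0,-0.9],"delta_rot":[0,0,0]},
    {"gripper":-1,"dp":[0,0,-1],"delta_rot":[0,0,0]},
    {"gripper":-1,"dp":[0,0,-1],"delta_rot":[0,0,0]}
  ]
}}

```text
t: 12.45
tcp_pos: [0.5421, -0.0825, 0.2317]
ee_rot: [0.996, 0.084, 0.002, 0.0]
wrist_force: [0.0, 0.0, -1.0]
gripper_width: -0.003
```

```bash
python3 - <<'E'
from h import *
st()
pic,P=cloud('wrist'); np.save('w6.npy',P);save(pic,'pics/w6.png',1.5)
L=Rc.inv().apply((P-O).reshape(-1,3)).reshape(P.shape)*1000
x,y,z=L[...,0],L[...,1],L[...,2]
k=(z>50)&(y>20)&(y<130)&(abs(x)<30)
if k.any():
  for a in range(30,110,8):
    q=k&(abs(y-a)<4)
    if q.any(): print(a,x[q].min().round(1),x[q].max().round(1),np.median(z[q]).round(1),z[q].max().round(1))
E
```

```text
local [-76.33 -81.26 231.66] Flocal [ 0.03 -0.   -1.  ]
30 -25.1 24.5 87.7 98.8
38 -25.0 23.8 98.0 109.0
46 -21.5 20.2 111.8 123.3
54 -10.8 10.7 131.5 142.6
62 -12.2 11.7 145.3 155.7
70 -12.1 11.8 157.1 164.8
78 -12.0 -11.4 160.2 161.3
```

View pics/w6.png

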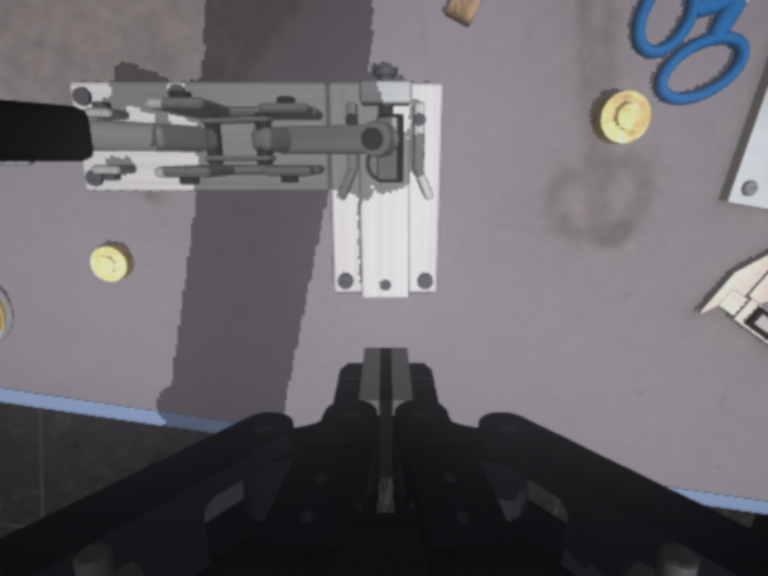

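```bash
python3 - <<'E'
from h import *
st();to(loc([0,45,190]),9.6)
E
```

```text
local [-77.25 -81.11 229.66] Flocal [ 0.26  0.08 -0.58]
dp [ 0.772 -1.261  0.397] rot [ 0. -0. -0.] F [ 0.25  0.12 -0.58] t 12.5 w 0.001
```

Emit:
{"name": "step_arm", "arguments": {
  "motion": [
    {"gripper":-1,"dp":[0.3,-0.4,0],"delta_rot":[0,0,0]},
    {"gripper":-1,"dp":[0.6,-0.8,0],"delta_rot":[0,0,0]},
    {"gripper":-1,"dp":[0.77,-1,0],"delta_rot":[0,0,0]},
    {"gripper":-1,"dp":[0.77,-1,0.2],"delta_rot":[0,0,0]},
    {"gripper":-1,"dp":[0.77,-1,0.4],"delta_rot":[0,0,0]},
    {"gripper":-1,"dp":[0.77,-1,0.4],"delta_rot":[0,0,0]}
  ]
}}

```text
t: 13.1
tcp_pos: [0.5976, 0.0288, 0.1843]
ee_rot: [0.996, 0.084, -0.005, -0.0]
wrist_force: [-1.0, -0.4, -1.1]
gripper_width: 0.003
```

```bash
python3 - <<'E'
from h import *
st();to(loc([0,58,167]),9.6)
E
```

```text
local [ -3.02  19.24 184.27] Flocal [-1.03 -0.23 -1.06]
dp [ 0.032 -0.387  0.173] rot [-0.001  0.006  0.   ] F [-0.98 -0.4  -1.06] t 13.1 w 0.003
```

Emit:
{"name": "step_arm", "arguments": {
  "motion": [
    {"gripper":-1,"dp":[0.02,-0.2,0],"delta_rot":[0,0,0]},
    {"gripper":-1,"dp":[0.02,-0.27,0.15],"delta_rot":[0,0,0]},
    {"gripper":-1,"dp":[0.02,-0.27,0.17],"delta_rot":[0,0,0]},
    {"gripper":-1,"dp":[0.02,-0.27,0.17],"delta_rot":[0,0,0]}
  ]
}}

```text
t: 13.5
tcp_pos: [0.5974, 0.0551, 0.1722]
ee_rot: [0.997, 0.083, -0.001, 0.0]
wrist_force: [1.7, -0.5, -0.5]
gripper_width: -0.001
```

```bash
python3 - <<'E'
from h import *
st()
for l in [[58,167],[71,159.5],[82,150],[92,139],[99,126],[104,112.5],[106.5,102.4],[107,98]]: to(loc([0]+l),9.6)
E
```

```text
local [  1.14  45.23 172.22] Flocal [ 1.6  -0.76 -0.46]
dp [-0.011 -0.128  0.052] rot [ 0.     0.001 -0.   ] F [ 1.71 -0.49 -0.46] t 13.5 w -0.001
dp [-0.011 -0.258  0.127] rot [ 0.     0.001 -0.   ] F [ 1.71 -0.49 -0.46] t 13.5 w -0.001
dp [-0.011 -0.368  0.222] rot [ 0.     0.001 -0.   ] F [ 1.71 -0.49 -0.46] t 13.5 w -0.001
dp [-0.011 -0.468  0.332] rot [ 0.     0.001 -0.   ] F [ 1.71 -0.49 -0.46] t 13.5 w -0.001
dp [-0.011 -0.538  0.462] rot [ 0.     0.001 -0.   ] F [ 1.71 -0.49 -0.46] t 13.5 w -0.001
dp [-0.01  -0.588  0.597] rot [ 0.     0.001 -0.   ] F [ 1.71 -0.49 -0.46] t 13.5 w -0.001
dp [-0.01  -0.613  0.698] rot [ 0.     0.001 -0.   ] F [ 1.71 -0.49 -0.46] t 13.5 w -0.001
dp [-0.01  -0.618  0.742] rot [ 0.     0.001 -0.   ] F [ 1.71 -0.49 -0.46] t 13.5 w -0.001
```

Emit:
{"name": "step_arm", "arguments": {
  "motion": [
    {"gripper":-1,"dp":[-0.01,-0.07,0.03],"delta_rot":[0,0,0]},
    {"gripper":-1,"dp":[-0.01,-0.13,0.05],"delta_rot":[0,0,0]},
    {"gripper":-1,"dp":[-0.01,-0.2,0.09],"delta_rot":[0,0,0]},
    {"gripper":-1,"dp":[-0.01,-0.26,0.13],"delta_rot":[0,0,0]},
    {"gripper":-1,"dp":[-0.01,-0.32,0.175],"delta_rot":[0,0,0]},
    {"gripper":-1,"dp":[-0.01,-0.37,0.22],"delta_rot":[0,0,0]}
  ]
}}

```text
t: 14.1
tcp_pos: [0.5908, 0.093, 0.1506]
ee_rot: [0.996, 0.084, 0.0, -0.0]
wrist_force: [0.8, -0.7, 3.1]
gripper_width: -0.002
```

```bash
python3 - <<'E'
from h import *
st()
for l in [[82,150],[92,139],[99,126],[104,112.5],[106.5,102.4],[107,98]]: to(loc([0]+l),9.6)
E
```

```text
local [  0.95  83.74 150.63] Flocal [ 0.7  -0.84  3.07]
dp [-0.01   0.017  0.006] rot [-0. -0.  0.] F [ 0.83 -0.72  3.07] t 14.1 w -0.002
dp [-0.01  -0.083  0.116] rot [-0. -0.  0.] F [ 0.83 -0.72  3.07] t 14.1 w -0.002
dp [-0.01  -0.153  0.246] rot [-0. -0.  0.] F [ 0.83 -0.72  3.07] t 14.1 w -0.002
dp [-0.01  -0.202  0.381] rot [-0. -0.  0.] F [ 0.83 -0.72  3.07] t 14.1 w -0.002
dp [-0.01  -0.227  0.482] rot [-0. -0.  0.] F [ 0.83 -0.72  3.07] t 14.1 w -0.002
dp [-0.01  -0.232  0.526] rot [-0. -0.  0.] F [ 0.83 -0.72  3.07] t 14.1 w -0.002
```

Emit:
{"name": "step_arm", "arguments": {
  "motion": [
    {"gripper":-1,"dp":[-0.01,-0.04,0.06],"delta_rot":[0,0,0]},
    {"gripper":-1,"dp":[-0.01,-0.08,0.12],"delta_rot":[0,0,0]},
    {"gripper":-1,"dp":[-0.01,-0.12,0.19],"delta_rot":[0,0,0]},
    {"gripper":-1,"dp":[-0.01,-0.15,0.26],"delta_rot":[0,0,0]},
    {"gripper":-1,"dp":[-0.01,-0.175,0.33],"delta_rot":[0,0,0]},
    {"gripper":-1,"dp":[-0.01,-0.2,0.4],"delta_rot":[0,0,0]}
  ]
}}

```text
t: 14.7
tcp_pos: [0.587, 0.113, 0.1113]
ee_rot: [0.996, 0.084, 0.001, -0.001]
wrist_force: [1.2, 1.1, 2.8]
gripper_width: 0.0
```

```bash
python3 - <<'E'
from h import *
st()
for l in [[104,112.5],[106.5,102.4],[107,98]]: to(loc([0]+l),9.6)
E
```

```text
local [  0.61 104.1  111.27] Flocal [1.39 0.92 2.85]
dp [-0.006  0.001 -0.012] rot [-0.001 -0.002  0.   ] F [1.22 1.14 2.85] t 14.7 w 0.0
dp [-0.006 -0.024  0.089] rot [-0.001 -0.002  0.   ] F [1.22 1.14 2.85] t 14.7 w 0.0
dp [-0.006 -0.029  0.133] rot [-0.001 -0.002  0.   ] F [1.22 1.14 2.85] t 14.7 w 0.0
```

Emit:
{"name": "step_arm", "arguments": {
  "motion": [
    {"gripper":-1,"dp":[0,-0.01,0.04],"delta_rot":[0,0,0]},
    {"gripper":-1,"dp":[0,-0.02,0.08],"delta_rot":[0,0,0]},
    {"gripper":-1,"dp":[0,-0.025,0.1],"delta_rot":[0,0,0]},
    {"gripper":-1,"dp":[0,-0.025,0.1],"delta_rot":[0,0,0]}
  ]
}}

```text
t: 15.1
tcp_pos: [0.5858, 0.1136, 0.1018]
ee_rot: [0.997, 0.083, -0.0, 0.0]
wrist_force: [-5.4, -2.0, 12.0]
gripper_width: 0.001
```

Emit:
{"name": "step_arm", "arguments": {
  "motion": [
    {"gripper":-1,"dp":[0,0,-0.1],"delta_rot":[0,0,0]},
    {"gripper":-1,"dp":[0,-0.05,-0.3],"delta_rot":[0,0,0]},
    {"gripper":-1,"dp":[0,-0.3,-0.7],"delta_rot":[0,0,0]},
    {"gripper":-1,"dp":[0,-0.6,-0.9],"delta_rot":[0,0,0]},
    {"gripper":-1,"dp":[0,-0.8,-0.9],"delta_rot":[0,0,0]},
    {"gripper":-1,"dp":[0,-0.8,-0.9],"delta_rot":[0,0,0]},
    {"gripper":-1,"dp":[0,-0.8,-0.9],"delta_rot":[0,0,0]}
  ]
}}

```text
t: 15.8
tcp_pos: [0.5725, 0.1929, 0.1906]
ee_rot: [0.996, 0.084, -0.0, 0.0]
wrist_force: [0.0, -0.3, -0.7]
gripper_width: -0.001
```

```bash
python3 - <<'E'
from h import *
st(); to(loc([0,188,80]),9.6,0); to(loc([0,188,80]),9.6,15)
print(tool(9.6,15).apply([0,0,1]))
a,P1=cloud('side'); b,P=cloud('top'); 
h=np.hstack([cv2.resize(a[130:280,200:320],(400,500)),cv2.resize(b[120:220,160:310],(400,267)).copy() if 0 else cv2.copyMakeBorder(cv2.resize(b[120:220,160:310],(400,267)),0,233,0,0,cv2.BORDER_CONSTANT)]); save(h,'pics/v7.png')
for Q in (P1,P):
    L=Rc.inv().apply((Q-O).reshape(-1,3)).reshape(Q.shape)*1000
    x,y,z=L[...,0],L[...,1],L[...,2]
    for a in range(40,200,12):
        q=(abs(y-a)<6)&(abs(x)<14)&(z>20)
        if q.any(): print(a,np.median(z[q]).round(1),end='; ')
    print()
    q=(abs(y-180)<18)&(abs(x)<30)&(abs(z-31)<6); print('paddle',np.percentile(x[q],[2,98]) if q.any() else'',np.percentile(y[q],[2,98]) if q.any() else'')
E
```

```text
local [ -0.4  185.27 190.55] Flocal [-0.04 -0.32 -0.65]
dp [ 0.005 -0.028  1.106] rot [0. 0. 0.] F [ 0.01 -0.32 -0.65] t 15.8 w -0.001
dp [ 0.005 -0.028  1.106] rot [0.175 0.    0.   ] F [ 0.01 -0.32 -0.65] t 15.8 w -0.001
[-0.04316293  0.25519455 -0.96592583]
40 85.7; 52 85.8; 64 82.4; 76 85.6; 88 85.9; 100 88.9; 112 89.3; 124 267.1; 136 484.4; 148 386.4; 160 262.7; 172 204.8; 184 196.7; 196 236.8; 
paddle [-13.89469136  13.13633765] [162.31796507 187.12540048]
40 87.2; 52 87.4; 64 85.8; 76 86.2; 88 88.0; 100 89.0; 112 89.8; 124 277.6; 136 573.7; 148 404.2; 160 582.6; 172 583.5; 184 583.8; 196 584.2; 
paddle [-11.95446714  16.51938436] [162.2331807  188.89660972]
```

View pics/v7.png

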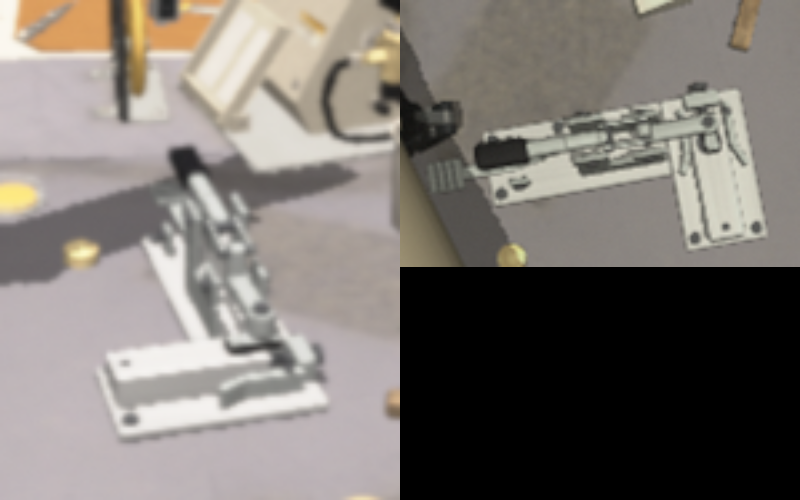

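Emit:
{"name": "step_arm", "arguments": {
  "motion": [
    {"gripper":-1,"dp":[0,0.02,0.2],"delta_rot":[-0.09,0,0]},
    {"gripper":-1,"dp":[0,0.02,0.5],"delta_rot":[-0.175,0,0]},
    {"gripper":-1,"dp":[0,0.02,0.8],"delta_rot":[-0.175,0,0]},
    {"gripper":-1,"dp":[0,0.02,1],"delta_rot":[-0.175,0,0]},
    {"gripper":-1,"dp":[0,0.02,1],"delta_rot":[-0.175,0,0]},
    {"gripper":-1,"dp":[0,0.02,1],"delta_rot":[-0.175,0,0]}
  ]
}}

```text
t: 16.5
tcp_pos: [0.5734, 0.1898, 0.091]
ee_rot: [0.988, 0.082, 0.011, 0.131]
wrist_force: [-0.4, -0.1, -0.6]
gripper_width: 0.001
```

```bash
python3 - <<'E'
from h import *
st()
for z in (45,40,32,28): to(loc([0,183,z]),9.6,-15)
E
```

```text
local [-1.0000e-02  1.8201e+02  9.0990e+01] Flocal [-0.39 -0.02 -0.59]
dp [ 0.    -0.129  0.442] rot [ 0.001  0.001 -0.001] F [-0.38 -0.08 -0.59] t 16.5 w 0.001
dp [ 0.    -0.142  0.49 ] rot [ 0.001  0.001 -0.001] F [-0.38 -0.08 -0.59] t 16.5 w 0.001
dp [ 0.    -0.163  0.567] rot [ 0.001  0.001 -0.001] F [-0.38 -0.08 -0.59] t 16.5 w 0.001
dp [ 0.001 -0.173  0.606] rot [ 0.001  0.001 -0.001] F [-0.38 -0.08 -0.59] t 16.5 w 0.001
```

Emit:
{"name": "step_arm", "arguments": {
  "motion": [
    {"gripper":-1,"dp":[0,-0.06,0.2],"delta_rot":[0,0,0]},
    {"gripper":-1,"dp":[0,-0.12,0.4],"delta_rot":[0,0,0]},
    {"gripper":-1,"dp":[0,-0.135,0.46],"delta_rot":[0,0,0]},
    {"gripper":-1,"dp":[0,-0.145,0.5],"delta_rot":[0,0,0]},
    {"gripper":-1,"dp":[0,-0.155,0.53],"delta_rot":[0,0,0]},
    {"gripper":-1,"dp":[0,-0.16,0.56],"delta_rot":[0,0,0]}
  ]
}}

```text
t: 17.1
tcp_pos: [0.5738, 0.1918, 0.0339]
ee_rot: [0.988, 0.082, 0.012, 0.13]
wrist_force: [-0.1, -0.2, 2.6]
gripper_width: 0.001
```

Emit:
{"name": "step_arm", "arguments": {
  "motion": [
    {"gripper":-1,"dp":[0,-0.005,0.02],"delta_rot":[0,0,0]},
    {"gripper":-1,"dp":[0,-0.01,0.035],"delta_rot":[0,0,0]},
    {"gripper":-1,"dp":[0,-0.01,0.035],"delta_rot":[0,0,0]}
  ]
}}

```text
t: 17.4
tcp_pos: [0.5732, 0.1922, 0.029]
ee_rot: [0.988, 0.083, 0.011, 0.13]
wrist_force: [0.8, -0.1, 1.9]
gripper_width: -0.002
```

```bash
cat > hz.py <<'E'
from h import *
st()
b,P=cloud('top')
L=Rc.inv().apply((P-O).reshape(-1,3)).reshape(P.shape)*1000
x,y,z=L[...,0],L[...,1],L[...,2]
for a in range(40,140,12):
    q=(abs(y-a)<6)&(abs(x)<12)&(z>20)&(z<190)
    if q.any(): print(a,np.median(z[q]).round(1),end='; ')
E
python3 hz.py
```

```text
local [1.3000e-01 1.8449e+02 2.9050e+01] Flocal [ 0.76 -0.22  1.91]
40 105.0; 52 129.3; 64 151.3; 76 167.9; 88 166.6; 100 30.7; 112 28.0; 124 26.0; 136 25.0;
```

Emit:
{"name": "step_arm", "arguments": {
  "motion": [
    {"gripper":-1,"dp":[0,0,-0.2],"delta_rot":[0,0,0]},
    {"gripper":-1,"dp":[0,0,-0.6],"delta_rot":[0,0,0]},
    {"gripper":-1,"dp":[0,0,-1],"delta_rot":[0,0,0]},
    {"gripper":-1,"dp":[0,0,-1],"delta_rot":[0,0,0]}
  ]
}}

```text
t: 17.85
tcp_pos: [0.5704, 0.2219, 0.1316]
ee_rot: [0.988, 0.084, 0.015, 0.128]
wrist_force: [0.2, 1.2, 0.6]
gripper_width: -0.001
```

Emit:
{"name": "step_arm", "arguments": {
  "motion": [
    {"gripper":-1,"dp":[0,0,-0.4],"delta_rot":[0,0,0]},
    {"gripper":-1,"dp":[0,0,-0.8],"delta_rot":[0,0,0]},
    {"gripper":-1,"dp":[0,0,-1],"delta_rot":[0,0,0]},
    {"gripper":-1,"dp":[-0.4,0,-1],"delta_rot":[0.1,0,0]},
    {"gripper":-1,"dp":[-0.8,0,-1],"delta_rot":[0.175,0,0]},
    {"gripper":-1,"dp":[-0.8,0,-1],"delta_rot":[0.175,0,0]},
    {"gripper":-1,"dp":[-0.8,0,-1],"delta_rot":[0.175,0,0]}
  ]
}}

```text
t: 18.55
tcp_pos: [0.4851, 0.2284, 0.2222]
ee_rot: [0.997, 0.083, 0.0, 0.001]
wrist_force: [-0.4, 0.7, 0.6]
gripper_width: -0.003
```

Emit:
{"name": "step_arm", "arguments": {
  "motion": [
    {"gripper":-1,"dp":[0,0.5,0],"delta_rot":[0,0,0]},
    {"gripper":-1,"dp":[0,0.9,0],"delta_rot":[0,0,0]},
    {"gripper":-1,"dp":[0,1,0],"delta_rot":[0,0,0]},
    {"gripper":-1,"dp":[0,1,0],"delta_rot":[0,0,0]}
  ]
}}

```text
t: 18.95
tcp_pos: [0.5034, 0.13, 0.2222]
ee_rot: [0.997, 0.082, 0.0, 0.0]
wrist_force: [0.1, 0.4, -0.1]
gripper_width: 0.001
```

Emit:
{"name": "step_arm", "arguments": {
  "motion": [
    {"gripper":-1,"dp":[0,0.5,0],"delta_rot":[0,0,0]},
    {"gripper":-1,"dp":[0,0.9,0],"delta_rot":[0,0,0]},
    {"gripper":-1,"dp":[0,1,0],"delta_rot":[0,0,0]},
    {"gripper":-1,"dp":[0,1,0],"delta_rot":[0,0,0]},
    {"gripper":-1,"dp":[0,1,0],"delta_rot":[0,0,0]}
  ]
}}

```text
t: 19.45
tcp_pos: [0.5188, 0.0357, 0.2221]
ee_rot: [0.996, 0.085, 0.0, -0.001]
wrist_force: [0.1, 0.7, 0.0]
gripper_width: 0.0
```

```bash
python3 - <<'E'
from h import *
st()
pic,P=cloud('wrist'); a,_=cloud('side')
h=np.hstack([cv2.resize(pic[:260,:360],(440,318)),cv2.resize(a[150:280,210:320],(270,318))]); save(h,'pics/v8.png')
L=Rc.inv().apply((P-O).reshape(-1,3)).reshape(P.shape)*1000
x,y,z=L[...,0],L[...,1],L[...,2]
k=(abs(y+81)<15)&(x<-28)&(x>-130)&(z>30)&(z<45); print('bar top',np.percentile(x[k],[1,99]),np.median(z[k]),'y',np.percentile(y[k],[1,99]))
k=(abs(y+81)<9)&(x<10)&(x>-30)&(z>30)&(z<48)
print('plug region z',np.percentile(z[k],[5,50,95]) if k.any() else '')
E
```

```text
local [-79.55  39.18 222.14] Flocal [0.16 0.64 0.05]
bar top [-104.44380561  -28.85537615] 37.19834133463129 y [-95.6743143  -66.27075309]
plug region z [36.4050351  37.52009634 38.69473067]
```

View pics/v8.png

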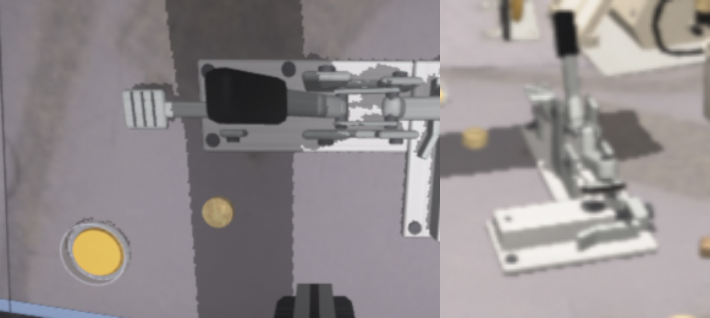

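```bash
python3 - <<'E'
from h import *
_,P=cloud('wrist')
for Q in (np.load('w6.npy'),P):
    L=Rc.inv().apply((Q-O).reshape(-1,3)).reshape(Q.shape)*1000
    x,y,z=L[...,0],L[...,1],L[...,2]
    k=(abs(y+81)<15)&(x<-28)&(x>-140)&(z>33)&(z<45); print('rear',x[k].min().round(1),'top',np.median(z[k]).round(1),'y',np.percentile(y[k],[1,99]).round(1))
    k=(abs(y+81)<11)&(x<8)&(x>-28)&(z>33)&(z<52)
    if k.any(): print('plug',np.percentile(z[k],[50,95]).round(1))
    k=(z>25)&(z<38)&(x>20)&(x<40)&(abs(y+81)<14)
    if k.any(): print('stop face',np.percentile(x[k],2).round(1))
E
```

```text
rear -106.9 top 35.1 y [-95.7 -66.3]
plug [36.5 40.9]
stop face 21.7
rear -105.3 top 37.2 y [-95.7 -66.3]
plug [37.6 38.7]
stop face 20.9
```

Emit:
{"name": "step_arm", "arguments": {
  "motion": [
    {"gripper":-1,"dp":[0.02,0.4,-0.1],"delta_rot":[0,0,0]},
    {"gripper":-1,"dp":[0.02,0.8,-0.1],"delta_rot":[0,0,0]},
    {"gripper":-1,"dp":[0.02,1,-0.1],"delta_rot":[0,0,0]},
    {"gripper":-1,"dp":[0.02,1,-0.1],"delta_rot":[0,0,0]}
  ]
}}

```text
t: 20.0
tcp_pos: [0.5375, -0.0685, 0.2319]
ee_rot: [0.997, 0.082, -0.0, 0.001]
wrist_force: [-0.5, 0.2, 0.4]
gripper_width: 0.002
```

Emit:
{"name": "step_arm", "arguments": {
  "motion": [
    {"gripper":-1,"dp":[0,0.2,0],"delta_rot":[0,0,0]},
    {"gripper":-1,"dp":[0,0.2,0],"delta_rot":[0,0,0]},
    {"gripper":-1,"dp":[0,0.2,0],"delta_rot":[0,0,0]},
    {"gripper":-1,"dp":[0,0.2,0],"delta_rot":[0,0,0]}
  ]
}}

```text
t: 20.4
tcp_pos: [0.5407, -0.0832, 0.2321]
ee_rot: [0.996, 0.085, 0.0, -0.0]
wrist_force: [-0.8, 0.8, -0.2]
gripper_width: -0.004
```

```bash
python3 - <<'E'
from h import *
st()
p,P=cloud('wrist'); save(p,'pics/w9.png',1.5)
for Q in (np.load('w6.npy'),P):
    L=Rc.inv().apply((Q-O).reshape(-1,3)).reshape(Q.shape)*1000
    x,y,z=L[...,0],L[...,1],L[...,2]
    k=(abs(y+81)<15)&(x<-28)&(x>-140)&(z>33)&(z<45); print('rear',x[k].min().round(1),'top',np.median(z[k]).round(1),'y',np.percentile(y[k],[1,99]).round(1))
    k=(abs(y+81)<14)&(x<-50)&(x>-140)&(z>5)&(z<50)
    k=(z>25)&(z<38)&(x>20)&(x<40)&(abs(y+81)<14)
    if k.any(): print('stop face',np.percentile(x[k],2).round(1))
E
```

```text
local [-77.86 -81.69 232.15] Flocal [-0.63  0.87 -0.16]
rear -106.9 top 35.1 y [-95.7 -66.3]
stop face 21.7
rear -105.7 top 37.2 y [-95.7 -66.4]
stop face 21.4
```

View pics/w9.png

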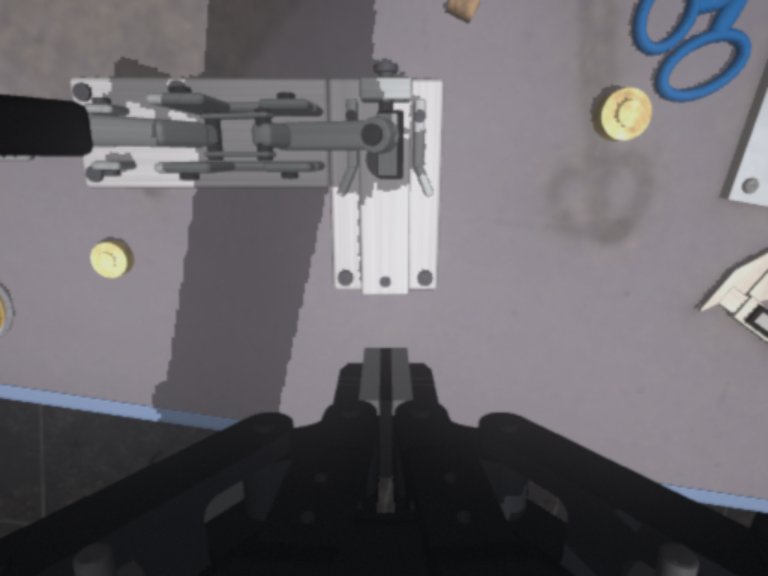

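```bash
python3 -c "
from cell import manip
print(manip.finish_job())"
```

```text
the job is handed in; nothing more can be done
None
```

The whole sequence ran in order and I handed the job in at about 20.5 s. One check came close to a limit: the push against the stop screw briefly read higher than I wanted.

- **Bar against the stop:** I slid the bar between the guides until it met the screw. One step too far, the wrist read 12.8 N along world x, just over the 12 N limit. At that moment the bar was also pressing on the bed with about 14 N. Bed friction should account for 2–3 N of that reading, so I put the screw force at about 10 N, but that is an estimate. I backed off at once to a steady 4–5 N and let go.
- **Clamp:** The handle pushed over centre and locked on its stop. With the hand off, both cameras showed it level at about 89 mm. Pressing the release paddle sprang it open to 60 degrees.
- **Last checks:** The plug stands about 1 mm above the bar, so it is home. In the last wrist pictures, before clamping and after release, the bar's rear end sits at the same distance from the bed's edge. The depth readings for that end differed by 1.2 mm. I put this down to the arm still settling in the first picture.
- **Surroundings:** The arm was clear of everything at hand-in, and I did not touch the weights or the dish.

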